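# Turn and stack the stack-nest tote on the full one

### The arm

A 7-joint arm with a two-finger parallel gripper is mounted at the origin on a cart in front of the work surface, level with it; the furniture and walls round the work are solid. World frame = base frame: x ahead of the robot, y to its left, z up, the work surface at z = 0. Lengths are in m, angles in rad, forces in N, time in s.
With the tool pointing down it reaches from about 0.425 to 0.95 m from the base axis. Payload 16.7 kg.
Tool frame: the origin (TCP) lies at the very end of the fingers, on their centre line; the grasp point (between the pads) lies 19 mm behind it (grip_depth is the distance from the TCP to the grasp point, in m); z points along the fingers, y is the line along which they close (so a half turn about z gives the same grasp; the last joint's range is limited). The gripper opens to 94 mm and grips with 3 to 60 N. Pads are 16 mm wide; open, the fingers measure 119 mm over their backs; the gripper's body (75 mm by 177 mm) begins 78 mm behind the grasp point.
Start: joints at [-0.149, 0.426, 0.074, 1.606, -0.034, 1.111, -0.067], TCP at [0.675, -0, 0.205] pointing down, gripper open.
Joint ranges: [-2.85, 2.85], [-0.5, 2.14], [-1.23, 1.37], [0.21, 2.46], [-1.02, 4.16], [0.16, 2.05], [-2.73, 2.73]. Speed limits (rad/s): [1.89, 1.89, 2.39, 2.39, 3.01, 3.01, 3.01].

### API

Orientations are given as a rotation vector (axis times angle).
In Python, from workcell import observe, grab_frame, get_calibration, job_done, grip_depth gives the robot as it stands.
- The arm moves only by the tool apply_moves, never from a script. Its argument "series" is a list of rows, each an object of numbers: "grip": the gripper command: -1 is shut, 1 is fully open, values between are in proportion; "dx", "dy", "dz": the shift along the tool's x, y, z in mm; "ax", "ay", "az": the turn, a rotation vector about the tool's x, y, z in rad. A call has 1 to 5 rows; each row shifts and turns the commanded pose from where the row before left it, along the tool's axes as they then stand; what a row does not reach is not made up. A row lasts 1/8 s, in which the tool goes at most 62.5 mm and 10.7 degrees, less where a joint would pass 70% of its speed; a pose out of reach is approached as far as the arm can. A call with a gripper value outside its range is refused whole. The fingers move at their own pace and stop on an object; "force" is the grip in N (left out, the last holds). Time passes only in rows, so rows that do not move let the fingers close. It gives the time, the measured TCP pose, the force, the opening and the grip force at its end, in the units of the state.
- observe(): the state, without advancing time (a new reading comes with each control period).
- grab_frame(name): name is "scene" or "side" or "wrist"; returns the picture (480x640x3 uint8, red, green, blue); there is no depth.
- get_calibration(name): a dict with "fx", "fy", "cx", "cy" (pixels), "R" (3x3) and "t" (3): a world point X has camera coordinates R X + t. Camera axes: x right, y down, z forward; pixel columns grow to the right and rows downward; lengths in m; the calibration is good to about 2 mm. A picture is of the moment at which its call begins: read the wrist's pose just before it. get_calibration takes no time and is no camera call; for the wrist camera it gives the pose at the moment of the call.
- job_done(): hands the job in; it is judged then, once.
The state is a dict: "time": time; "q": joint angles; "joint_velocities": joint speeds; "joint_torque": joint torques, N m; "position": TCP position; "eef_rot": TCP orientation; "wrist_force": force on the tool from outside, world axes, zero at the start; "ft_torque": the same for the moment, N m; "width": opening from 0.0 (shut) to 1.0 (fully open); "grip_force": force on a finger pad.
Only numpy, scipy, OpenCV 4.12 (cv2) and the standard library are available. Lean on these libraries where they do the work, as an engineer would, in place of code of your own. Each camera call takes 0.05 s, during which the arm holds its last target. There are 200 camera calls.

### The job

The orange tote is nested in the empty blue one; lift it out, turn it half a turn and stack it on the grey tote that holds the two steel blocks, so that it stands on top instead of nesting down onto them. Set it down, do not drop it, and press it down without forcing it until both red clips have snapped over it and it sits fully home and level. Leave the blue and grey totes standing where they are, the blocks in the grey one, and the other things on the bench alone.

Things in the scene. Friction and masses are not known exactly. Their poses are not given: they have to be found in the camera images.
- orange_tote: Empty orange stack-nest tote, 0.14-0.28 kg, 154 (x) x 70 (y) x 60 mm. Origin: centre of underside, z up; white card on the -x end. A vertical rim band (z 46 to 60 mm, 8 mm thick) runs round the top: grip it from above across the 70 mm width at mid length (unbroken x -21 to 21 mm). Walls taper below to 122 x 40 mm. Turned half round, it stacks with underside 46 mm above the lower tote's.
- orange_rib (a point): Underside of one of the orange tote's four foot ribs (x -54 and +30 mm on both long sides): 14 mm long, out to 31 mm from the middle plane, z 4 to 30 mm above the underside. Over each rib wall and rim are cut by an 18 mm slot. Card ends together, ribs go down the lower tote's slots and it nests, 26 mm above the lower underside.
- orange_ridge (a point): Small ridge outside the orange tote's +x end (there is one on each end), 16 mm above its underside, at the middle of the width.
- orange_card (a point): White card on the orange tote: middle of the rim band at its -x end, 53 mm above its underside.
- full_tote: Grey tote of the same shape, size and origin as the orange one, loose on the bench, 0.5 kg, holding two steel blocks that stand 27 mm high over its underside. See the points full_pocket and full_clip for its stacking parts.
- full_pocket (a point): Floor of one of the four pockets in the grey tote's rim (x -30 and +54 mm on both long sides): 18 mm long, 10 mm deep, closed outside by a lip that begins 33 mm from the middle plane. They take the ribs of a tote turned half round, with 2 mm play each way; off the pockets the ribs stand on the rim, 10 mm too high.
- full_clip (a point): Nose of the red spring clip on the rim of the grey tote's +x end (another on the -x end), 66 mm above its underside; clip 18 mm wide, top at 71 mm, slides outwards up to 5 mm. A stacked tote's ridges meet the noses about 8 mm before home; its weight may pass one, not both. Each end takes a 3 to 12 N push on its rim, then the clip snaps over the ridge and holds it.
- full_card (a point): White card on the grey tote: middle of the rim band at its -x end.
- empty_tote: Blue plastic tote of the same shape and origin, loose on the bench, 0.35 kg; the orange one starts nested in it (underside 26 mm above the blue one's, card ends together).
- empty_card (a point): White card on the blue tote: middle of the rim band at its -x end.
- block_a: Steel block in the grey tote, 100 x 12 x 24 mm, lying along the tote.
- block_b: Second, equal steel block in the grey tote.
- brush: Chip brush, 195 x 27 x 14 mm, lying between the two tote places. Bystander.
- driver: Screwdriver with yellow handle, 198 mm long. Bystander.
Things that resemble listed ones, but are neither listed nor needed, are in the scene too. Leave any pink look-alike of the block_b alone.

How it is judged:
By the outcome, as a careful person would: the job done as asked, in the order asked, and still so for the second after the job is handed in, with the robot touching nothing.
It also fails if it takes over 48 s, if anything falls off the work surface, if the arm or the gripper's body presses on something with over 40 N, if the wrist force passes 120 N, or if a joint passes its speed limit or range.

## Working session

There is one attempt and no reset: what is moved stays moved. The work goes in short steps, Python scripts to look and compute and a tool call to move; the robot and the scene stay as the last step left them, time stands still between calls to the robot, and variables do not carry over. Pictures are saved under pics/ and viewed, at most 10 in all, crops included, and the job is handed in when it is done.

Besides the shell and the picture viewer there is one more tool, called after "Emit:" as a command line: name --argument value ..., lists and objects as JSON in quotes. apply_moves: Moves the arm, as the interface text tells. Its arguments: {"type":"object","properties":{"series":{"type":"array","items":{"type":"object","properties":{"grip":{"type":"number"},"dx":{"type":"number"},"dy":{"type":"number"},"dz":{"type":"number"},"ax":{"type":"number"},"ay":{"type":"number"},"az":{"type":"number"}}}},"force":{"type":"number"}},"required":["series"]}

```bash
mkdir -p pics; python3 - <<'E'
from workcell import *
import cv2,numpy as np
print(observe()); print(grip_depth if not callable(grip_depth) else grip_depth())
for n in ("scene","side","wrist"):
    c=get_calibration(n); print(n,{k:np.round(v,4).tolist() for k,v in c.items()})
    cv2.imwrite(f"pics/{n}0.png",grab_frame(n)[:,:,::-1])
E
```

```text
{'time': 0.0, 'q': array([-0.14949031,  0.42675239,  0.07384889,  1.60659345, -0.03413775,
        1.11084291, -0.06709899]), 'joint_velocities': array([ 0.00037019, -0.00093871, -0.00020809, -0.0001788 ,  0.00123486,
        0.00078196,  0.00160284]), 'joint_torque': array([-4.09355038e-03, -9.35844111e+01,  3.66462663e+00, -4.54201269e+01,
       -4.89189907e-02,  2.02478352e-02, -6.48899413e-05]), 'position': array([ 6.74548713e-01, -2.49266089e-05,  2.04767953e-01]), 'eef_rot': array([-2.22086722e+00, -2.22074533e+00,  1.55534853e-03]), 'wrist_force': array([ 0.1966579 , -0.63485311, -0.35676644]), 'ft_torque': array([-0.00695538,  0.01852061,  0.04489017]), 'grip_force': 0.0, 'width': 0.9973390131026862}
0.0188
scene {'fx': 569.2883, 'fy': 569.2883, 'cx': 323.2931, 'cy': 235.2417, 'R': [[0.7719, -0.6355, -0.0137], [-0.305, -0.3513, -0.8852], [0.5578, 0.6875, -0.465]], 't': [-0.4404, 0.2533, 0.6871]}
side {'fx': 544.2809, 'fy': 544.2809, 'cx': 321.1962, 'cy': 239.5899, 'R': [[-0.9591, -0.2832, -0.0012], [-0.1581, 0.5387, -0.8275], [0.235, -0.7934, -0.5615]], 't': [0.5699, 0.1557, 0.7795]}
wrist {'fx': 411.168, 'fy': 411.168, 'cx': 321.6775, 'cy': 239.8901, 'R': [[1.0, -0.0002, -0.0025], [0.0004, -0.9663, 0.2573], [-0.0025, -0.2573, -0.9663]], 't': [-0.6745, -0.0278, 0.3918]}
```

View pics/scene0.png

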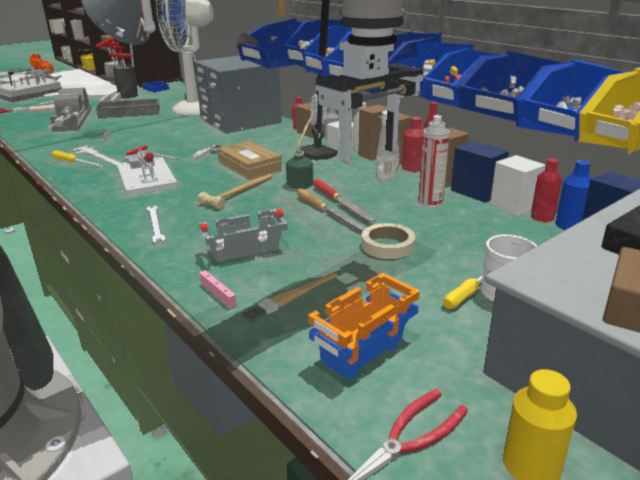

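View pics/wrist0.png

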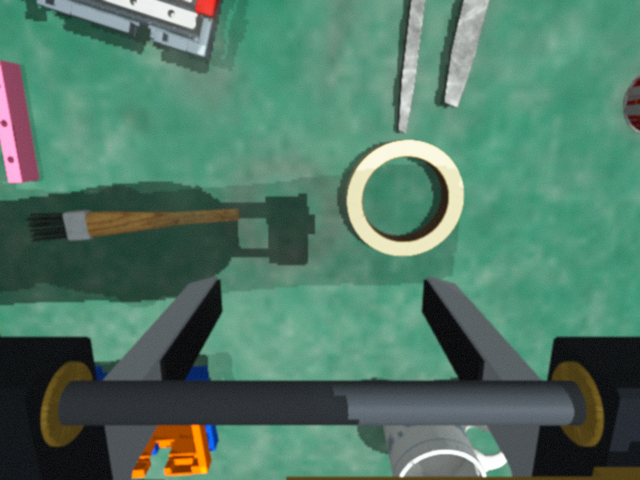

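The scene picture shows the orange-in-blue totes around (363,325) with a card at its left end (325,330). The grey tote is at (245,237) with red clips at (205,227) and (280,213), and the pink look-alike at (217,289). The wrist picture shows the grey tote at the top left and part of the orange one at (175,455).

```bash
python3 - <<'E'
import cv2,numpy as np
s=cv2.imread("pics/scene0.png")
a=cv2.resize(s[265:385,295:430],None,fx=4,fy=4,interpolation=cv2.INTER_CUBIC)
cv2.imwrite("pics/a.png",a)
b=cv2.resize(s[200:270,190:295],None,fx=5,fy=5,interpolation=cv2.INTER_CUBIC)
cv2.imwrite("pics/b.png",b)
E
```

```text
(no output)
```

View pics/a.png

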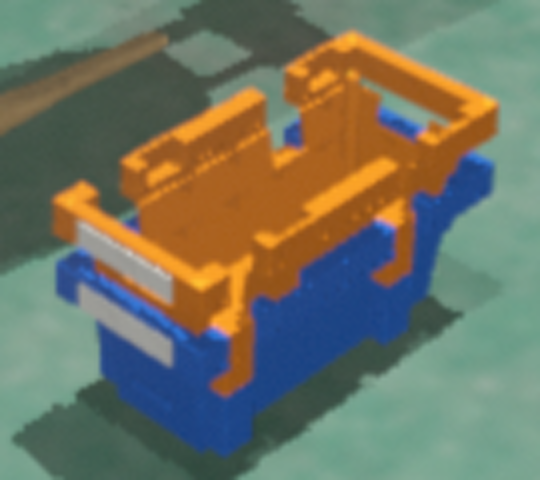

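View pics/side0.png

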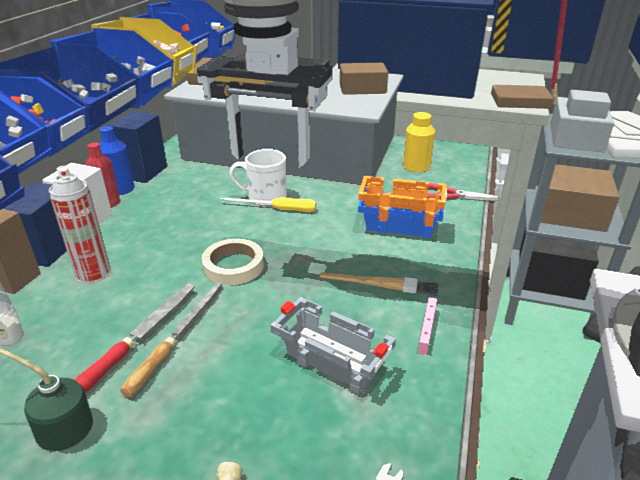

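The crop shows the orange rim with outer top corners at about crop (55,197), (210,290), (497,103), (350,33). Its card is on the low-x end, above the blue card. The side picture shows the grey tote with blocks at (333,345) and clips at (288,308) and (381,350). The pink bar at (428,325) is the look-alike.

```bash
cat > h.py <<'E'
import numpy as np
from workcell import *
def ray(n,u,v,z,c=None):
    c=c or get_calibration(n); R=np.array(c["R"]);t=np.array(c["t"])
    d=R.T@np.array([(u-c["cx"])/c["fx"],(v-c["cy"])/c["fy"],1]); o=-R.T@t
    return o+d*(z-o[2])/d[2]
def proj(n,X):
    c=get_calibration(n); p=np.array(c["R"])@X+np.array(c["t"])
    return np.array([c["fx"]*p[0]/p[2]+c["cx"],c["fy"]*p[1]/p[2]+c["cy"]])
E
python3 - <<'E'
from h import *
import cv2
P=np.array([ray("scene",295+u/4,265+v/4,.086)[:2] for u,v in[(55,197),(210,290),(497,103),(350,33)]])
print(P.round(4),P.mean(0)); print([np.linalg.norm(P[i]-P[(i+1)%4]).round(4) for i in range(4)])
d=P[2]+P[3]-P[0]-P[1];print(np.degrees(np.arctan2(d[1],d[0])))
a=cv2.imread("pics/b.png")
s=cv2.imread("pics/side0.png");b=cv2.resize(s[290:395,265:400],None,fx=4,fy=4,interpolation=cv2.INTER_CUBIC)
# wrist bit too
w=cv2.imread("pics/wrist0.png")
W=np.zeros((600,800,3),np.uint8);a=cv2.resize(a,(390,260));W[:260,:390]=a;b=cv2.resize(b,(540,420))[:330];W[265:595,:540]=b;W[0:70,400:640]=w[0:70,0:240]
cv2.imwrite("pics/c.png",W)
E
```

```text
[[ 0.4151 -0.1597]
 [ 0.4214 -0.2313]
 [ 0.5709 -0.2177]
 [ 0.5648 -0.1494]] [ 0.49305344 -0.18951932]
[np.float64(0.0718), np.float64(0.1501), np.float64(0.0686), np.float64(0.1501)]
4.571251160148617
```

View pics/c.png

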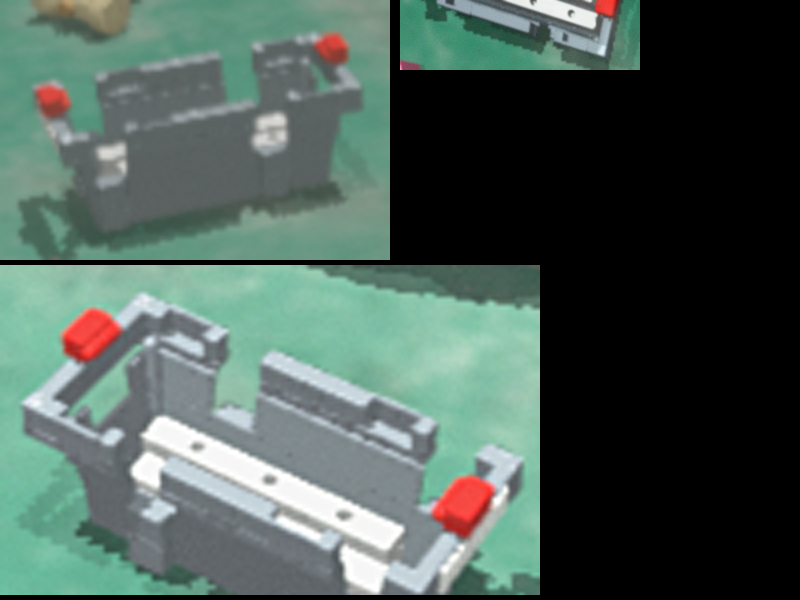

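The grey tote's card is on its low-x end: scene inset (57,135), side inset (490,540). That is the same way round as the orange one, so a half turn is right. The steel blocks are the white-grey bars inside the grey tote, and the pink one on the bench is left alone.

```bash
python3 - <<'E'
from h import *
for u,v in[(24,402),(145,293),(522,457)]: print(ray("side",265+u/4,290+(v-265)/4,.06).round(4))
# scene inset: scale 390/105
k=105/390
for u,v in[(68,140),(360,88),(318,37),(38,87)]: print(ray("scene",190+u*k,200+v*k,.06).round(4))
E
```

```text
[0.6076 0.1936 0.06  ]
[0.5862 0.1282 0.06  ]
[0.4418 0.1721 0.06  ]
[0.4445 0.1714 0.06  ]
[0.5849 0.1239 0.06  ]
[0.604  0.1877 0.06  ]
[0.4616 0.2327 0.06  ]
```

Emit:
apply_moves --series '[{"grip": 1, "dx": 30, "dy": -50}, {"grip": 1, "dx": 30, "dy": -50}, {"grip": 1}, {"grip": 1}]'

```text
$.series[0]: bad value
```

```bash
python3 - <<'E'
from h import *
import cv2,json
o=observe();c=get_calibration("wrist");cv2.imwrite("pics/w1.png",grab_frame("wrist")[:,:,::-1])
json.dump({k:np.array(v).tolist() for k,v in c.items()},open("w1.json","w"));print(o["time"],o["position"],o["q"])
E
```

```text
0.15 [ 6.74651634e-01 -3.24217079e-05  2.04937956e-01] [-0.14949796  0.42659192  0.0738729   1.60645238 -0.03411246  1.11082349
 -0.06710076]
```

View pics/w1.png

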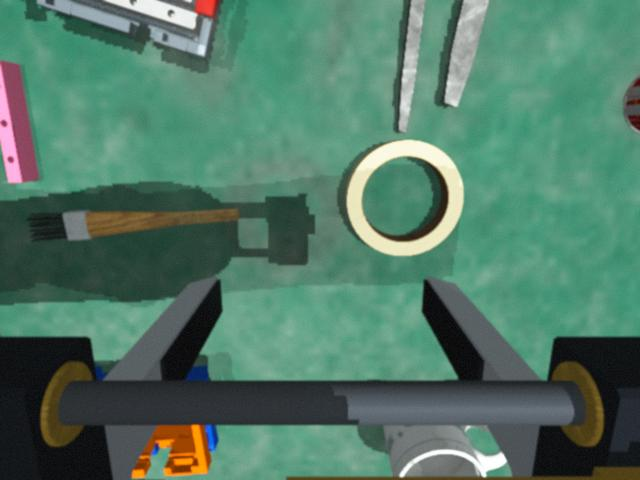

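The frame is unchanged because the move call was refused. I'm retrying with every field given.

Emit:
apply_moves --series '[{"grip": 1, "dx": 50, "dy": -50, "dz": 0, "ax": 0, "ay": 0, "az": 0}, {"grip": 1, "dx": 50, "dy": -50, "dz": 0, "ax": 0, "ay": 0, "az": 0}, {"grip": 1, "dx": 0, "dy": 0, "dz": 0, "ax": 0, "ay": 0, "az": 0}, {"grip": 1, "dx": 0, "dy": 0, "dz": 0, "ax": 0, "ay": 0, "az": 0}]' --force 20

```text
time: 0.7
position: [0.5869, 0.0881, 0.2057]
eef_rot: [2.221, 2.221, 0.0]
wrist_force: [-0.1, -0.3, -0.2]
width: 0.998
grip_force: 0.0
```

```bash
python3 - <<'E'
from h import *
import cv2,json
o=observe();c=get_calibration("wrist");cv2.imwrite("pics/w1.png",grab_frame("wrist")[:,:,::-1])
json.dump({k:np.array(v).tolist() for k,v in c.items()},open("w1.json","w"));print(o["time"],o["position"])
q=[proj("wrist",np.array([x,y,.06])) for x,y in[(.4445,.1714),(.5849,.1239),(.604,.1877),(.4616,.2327)]];print(np.round(q))
q=np.array(q);x0,y0=np.maximum(q.min(0).astype(int)-25,0);x1,y1=q.max(0).astype(int)+25
im=cv2.imread("pics/w1.png")[y0:y1,x0:x1];k=min(800/im.shape[1],600/im.shape[0]);print(x0,y0,k)
cv2.imwrite("pics/w1c.png",cv2.resize(im,None,fx=k,fy=k,interpolation=cv2.INTER_CUBIC))
E
```

```text
0.7 [0.58687947 0.08813476 0.20573266]
[[133. 117.]
 [318. 180.]
 [344.  94.]
 [146.  28.]]
107 2 2.9702970297029703
```

View pics/w1c.png

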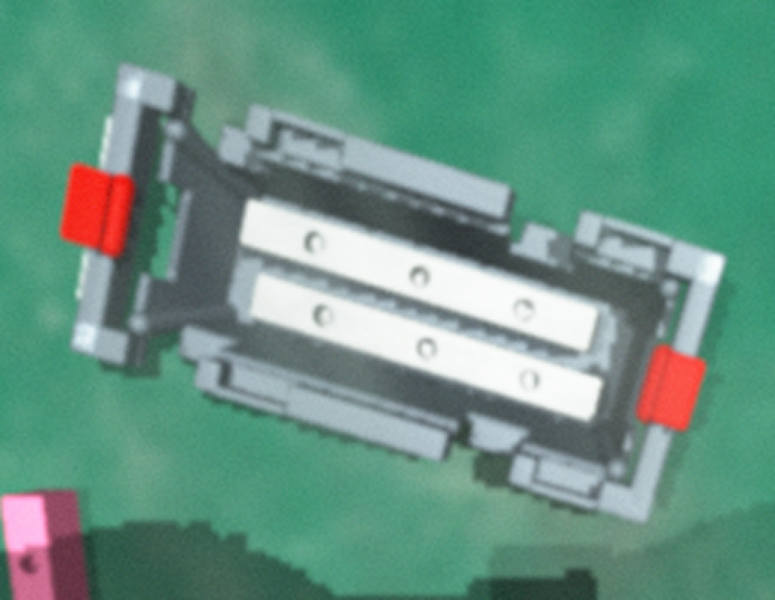

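The crop shows the grey tote from above, with outer rim corners at (120,66), (73,348), (648,521) and (724,255). The card peeks out at the left (low-x) end at (105,150), the two steel blocks are inside, and the pink bar is outside.

```bash
python3 - <<'E'
from h import *
import json
c=json.load(open("w1.json"));k=2.9703
P=np.array([ray("",107+(u+.5)/k-.5,2+(v+.5)/k-.5,.06,c)[:2] for u,v in[(120,66),(73,348),(648,521),(724,255)]])
print(P.round(4),P.mean(0)); print([np.linalg.norm(P[i]-P[(i+1)%4]).round(4) for i in range(4)])
d=P[2]+P[3]-P[0]-P[1];print(np.degrees(np.arctan2(d[1],d[0])))
# clips at z~.071 top? 
for u,v in[(98,208),(672,388)]: print(ray("",107+u/k,2+v/k,.07,c).round(4))
E
```

```text
[[0.4618 0.2358]
 [0.4427 0.1704]
 [0.5896 0.1265]
 [0.6085 0.1928]] [0.5256494 0.1813736]
[np.float64(0.0681), np.float64(0.1534), np.float64(0.0689), np.float64(0.1529)]
-16.49853946284489
[0.4572 0.2023 0.07  ]
[0.5957 0.1603 0.07  ]
```

Emit:
apply_moves --series '[{"grip": 1, "dx": -60, "dy": -18, "dz": 0, "ax": 0, "ay": 0, "az": 0}, {"grip": 1, "dx": -60, "dy": -18, "dz": 0, "ax": 0, "ay": 0, "az": 0}, {"grip": 1, "dx": -60, "dy": -18, "dz": 0, "ax": 0, "ay": 0, "az": 0}, {"grip": 1, "dx": -60, "dy": -18, "dz": 0, "ax": 0, "ay": 0, "az": 0}, {"grip": 1, "dx": -60, "dy": -18, "dz": 0, "ax": 0, "ay": 0, "az": 0}]'

```text
time: 1.38
position: [0.496, -0.2142, 0.2055]
eef_rot: [2.223, 2.219, -0.0]
wrist_force: [1.6, 0.6, 0.7]
width: 0.998
grip_force: 0.0
```

Emit:
apply_moves --series '[{"grip": 1, "dx": 0, "dy": 0, "dz": 0, "ax": 0, "ay": 0, "az": 0}, {"grip": 1, "dx": 0, "dy": 0, "dz": 0, "ax": 0, "ay": 0, "az": 0}]'

```text
time: 1.62
position: [0.4969, -0.2116, 0.2053]
eef_rot: [-2.223, -2.219, 0.0]
wrist_force: [0.5, 1.0, 0.2]
width: 0.996
grip_force: 0.0
```

```bash
python3 - <<'E'
from h import *
import cv2,json
o=observe();c=get_calibration("wrist");cv2.imwrite("pics/w2.png",grab_frame("wrist")[:,:,::-1])
json.dump({k:np.array(v).tolist() for k,v in c.items()},open("w2.json","w"));print(o["time"],o["position"])
q=[proj("wrist",np.array([x,y,.086])) for x,y in[(.415,-.16),(.4214,-.231),(.571,-.218),(.565,-.149)]];print(np.round(q))
q=np.array(q);x0,y0=np.maximum(q.min(0).astype(int)-25,0);x1,y1=q.max(0).astype(int)+25
im=cv2.imread("pics/w2.png")[y0:y1,x0:x1];k=min(800/im.shape[1],600/im.shape[0]);print(x0,y0,k)
cv2.imwrite("pics/w2c.png",cv2.resize(im,None,fx=k,fy=k,interpolation=cv2.INTER_CUBIC))
E
```

```text
1.625 [ 0.49685385 -0.21161474  0.20525636]
[[207. 164.]
 [222. 258.]
 [420. 242.]
 [417. 148.]]
181 123 3.041825095057034
```

View pics/w2c.png

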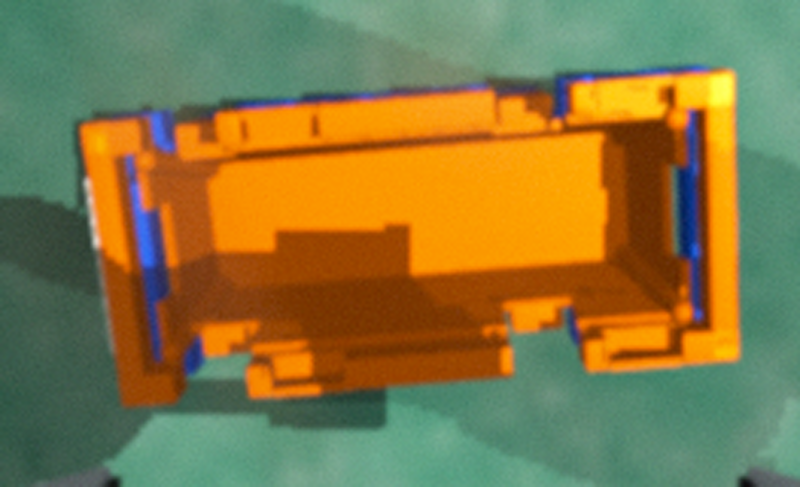

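The crop shows the orange rim with corners at (80,124), (120,406), (740,360) and (735,72), and its card at the left (low-x) end at (97,240).

```bash
python3 - <<'E'
from h import *
import json
c=json.load(open("w2.json"));k=3.0418
P=np.array([ray("",181+(u+.5)/k-.5,123+(v+.5)/k-.5,.086,c)[:2] for u,v in[(80,124),(120,406),(740,360),(735,72)]])
print(P.round(4),P.mean(0)); print([np.linalg.norm(P[i]-P[(i+1)%4]).round(4) for i in range(4)])
d=P[2]+P[3]-P[0]-P[1];print(np.degrees(np.arctan2(d[1],d[0])))
E
```

```text
[[ 0.415  -0.1605]
 [ 0.4199 -0.2299]
 [ 0.5739 -0.2183]
 [ 0.5684 -0.1488]] [ 0.49431837 -0.18938682]
[np.float64(0.0696), np.float64(0.1545), np.float64(0.0696), np.float64(0.1539)]
4.335967505065048
```

Emit:
apply_moves --series '[{"grip": 1, "dx": 22, "dy": -2.6, "dz": 0, "ax": 0, "ay": 0, "az": 0.166}, {"grip": 1, "dx": 0, "dy": 0, "dz": 0, "ax": 0, "ay": 0, "az": 0.166}, {"grip": 1, "dx": 0, "dy": 0, "dz": 0, "ax": 0, "ay": 0, "az": 0.166}, {"grip": 1, "dx": 0, "dy": 0, "dz": 0, "ax": 0, "ay": 0, "az": 0.166}, {"grip": 1, "dx": 0, "dy": 0, "dz": 0, "ax": 0, "ay": 0, "az": 0.166}]'

```text
time: 2.3
position: [0.4948, -0.1876, 0.2054]
eef_rot: [-2.93, -1.132, 0.0]
wrist_force: [-0.1, 0.3, -0.5]
width: 0.999
grip_force: 0.0
```

Emit:
apply_moves --series '[{"grip": 1, "dx": 0, "dy": 0, "dz": 0, "ax": 0, "ay": 0, "az": 0.166}, {"grip": 1, "dx": 0, "dy": 0, "dz": 0, "ax": 0, "ay": 0, "az": 0.166}, {"grip": 1, "dx": 0, "dy": 0, "dz": 0, "ax": 0, "ay": 0, "az": 0.166}, {"grip": 1, "dx": 0, "dy": 0, "dz": 0, "ax": 0, "ay": 0, "az": 0.166}, {"grip": 1, "dx": 0, "dy": 0, "dz": 0, "ax": 0, "ay": 0, "az": 0}]'

```text
time: 2.92
position: [0.4947, -0.1878, 0.2054]
eef_rot: [-3.139, -0.125, 0.0]
wrist_force: [-0.4, 0.5, 0.6]
width: 0.998
grip_force: 0.0
```

```bash
cat >> h.py <<'E'
from scipy.spatial.transform import Rotation as Ro
def rel(X,head):
    """shift in tool axes to world X, az to heading of tool x"""
    o=observe();R=Ro.from_rotvec(o["eef_rot"]).as_matrix()
    h=np.degrees(np.arctan2(R[1,0],R[0,0]))
    print("t",o["time"],"pos",o["position"].round(4),"head",h.round(2),"tilt",R[2].round(4),"F",o["wrist_force"].round(2),"M",o["ft_torque"].round(3),"q",o["q"].round(2),"w",round(o["width"],3))
    print("shift mm",(R.T@(np.array(X)-o["position"])*1000).round(1),"az",np.radians((h-head+180)%360-180).round(4))
E
python3 -c "
from h import *
rel([.4943,-.1894,.063],4.4)"
```

```text
t 2.925 pos [ 0.4947 -0.1878  0.2054] head 4.56 tilt [-2.e-04 -0.e+00 -1.e+00] F [-0.43  0.46  0.63] M [0.042 0.06  0.011] q [-0.09  0.19  0.38  1.95 -0.08  1.02 -1.17] w 0.998
shift mm [ -0.5   1.5 142.4] az 0.0028
```

Emit:
apply_moves --series '[{"grip": 1, "dx": -0.5, "dy": 1.5, "dz": 50, "ax": 0, "ay": 0, "az": 0.003}, {"grip": 1, "dx": 0, "dy": 0, "dz": 45, "ax": 0, "ay": 0, "az": 0}, {"grip": 1, "dx": 0, "dy": 0, "dz": 30, "ax": 0, "ay": 0, "az": 0}, {"grip": 1, "dx": 0, "dy": 0, "dz": 17.4, "ax": 0, "ay": 0, "az": 0}, {"grip": 1, "dx": 0, "dy": 0, "dz": 0, "ax": 0, "ay": 0, "az": 0}]'

```text
time: 3.55
position: [0.4935, -0.1901, 0.0625]
eef_rot: [-3.139, -0.119, 0.003]
wrist_force: [-0.3, -0.2, 0.2]
width: 0.995
grip_force: 0.0
```

Emit:
apply_moves --series '[{"grip": 0.3, "dx": 0, "dy": 0, "dz": 0, "ax": 0, "ay": 0, "az": 0}, {"grip": 0.3, "dx": 0, "dy": 0, "dz": 0, "ax": 0, "ay": 0, "az": 0}, {"grip": 0.3, "dx": 0, "dy": 0, "dz": 0, "ax": 0, "ay": 0, "az": 0}, {"grip": 0.3, "dx": 0, "dy": 0, "dz": 0, "ax": 0, "ay": 0, "az": 0}]' --force 30

```text
time: 4.05
position: [0.4943, -0.1904, 0.0638]
eef_rot: [-3.139, -0.116, -0.002]
wrist_force: [-1.0, 1.6, 8.1]
width: 0.741
grip_force: 30.0
```

Emit:
apply_moves --series '[{"grip": 0.3, "dx": 0, "dy": 0, "dz": -8, "ax": 0, "ay": 0, "az": 0}, {"grip": 0.3, "dx": 0, "dy": 0, "dz": -15, "ax": 0, "ay": 0, "az": 0}, {"grip": 0.3, "dx": 0, "dy": 0, "dz": -25, "ax": 0, "ay": 0, "az": 0}, {"grip": 0.3, "dx": 0, "dy": 0, "dz": -30, "ax": 0, "ay": 0, "az": 0}, {"grip": 0.3, "dx": 0, "dy": 0, "dz": -30, "ax": 0, "ay": 0, "az": 0}]'

```text
time: 4.68
position: [0.4936, -0.1907, 0.173]
eef_rot: [3.139, 0.115, 0.001]
wrist_force: [0.5, 0.1, -1.7]
width: 0.744
grip_force: 30.0
```

Emit:
apply_moves --series '[{"grip": 0.3, "dx": 0, "dy": 0, "dz": -20, "ax": 0, "ay": 0, "az": 0}, {"grip": 0.3, "dx": 0, "dy": 0, "dz": 0, "ax": 0, "ay": 0, "az": 0}, {"grip": 0.3, "dx": 0, "dy": 0, "dz": 0, "ax": 0, "ay": 0, "az": 0}]'

```text
time: 5.05
position: [0.4934, -0.1903, 0.1907]
eef_rot: [-3.139, -0.116, 0.001]
wrist_force: [-0.0, -0.4, -2.6]
width: 0.745
grip_force: 30.0
```

```bash
python3 - <<'E'
from h import *
import cv2
rel([.5256,.1814,.19],163.5)
for n in("scene","side"):
    im=grab_frame(n);cv2.imwrite(f"pics/l_{n}.png",im[:,:,::-1])
    a=cv2.cvtColor(im,cv2.COLOR_RGB2HSV);b=cv2.cvtColor(cv2.imread(f"pics/{n}0.png"),cv2.COLOR_BGR2HSV)
    for h in(a,b):
        m=cv2.inRange(h,(108,150,40),(125,255,255)) ; p=proj(n,np.array([.494,-.189,.03])).astype(int)
        m2=np.zeros_like(m);m2[p[1]-60:p[1]+60,p[0]-70:p[0]+70]=m[p[1]-60:p[1]+60,p[0]-70:p[0]+70]
        ys,xs=np.nonzero(m2);print(n,xs.min(),xs.max(),ys.max())
W=np.hstack([cv2.imread("pics/l_scene.png")[200:400,290:440],cv2.imread("pics/l_side.png")[80:280,330:480]])
cv2.imwrite("pics/l.png",cv2.resize(W,None,fx=2.6,fy=2.6))
E
```

```text
t 5.05 pos [ 0.4934 -0.1903  0.1907] head 4.23 tilt [-4.e-04 -2.e-04 -1.e+00] F [-0.02 -0.38 -2.63] M [0.029 0.074 0.01 ] q [-0.09  0.21  0.38  1.97 -0.09  0.98 -1.16] w 0.745
shift mm [  59.5 -368.4    0.7] az -2.7798
scene 310 417 378
scene 309 417 378
side 358 443 237
side 358 442 237
```

Emit:
apply_moves --series '[{"grip": 0.3, "dx": 6, "dy": -30, "dz": 0, "ax": 0, "ay": 0, "az": 0}, {"grip": 0.3, "dx": 8, "dy": -50, "dz": 0, "ax": 0, "ay": 0, "az": 0}, {"grip": 0.3, "dx": 8, "dy": -50, "dz": 0, "ax": 0, "ay": 0, "az": 0}, {"grip": 0.3, "dx": 8, "dy": -50, "dz": 0, "ax": 0, "ay": 0, "az": 0}, {"grip": 0.3, "dx": 8, "dy": -50, "dz": 0, "ax": 0, "ay": 0, "az": 0}]'

```text
time: 5.78
position: [0.5143, 0.0432, 0.1904]
eef_rot: [3.139, 0.116, -0.002]
wrist_force: [0.9, -0.4, -1.8]
width: 0.741
grip_force: 30.0
```

Emit:
apply_moves --series '[{"grip": 0.3, "dx": 8, "dy": -50, "dz": 0, "ax": 0, "ay": 0, "az": 0}, {"grip": 0.3, "dx": 8, "dy": -50, "dz": 0, "ax": 0, "ay": 0, "az": 0}, {"grip": 0.3, "dx": 5.5, "dy": -38, "dz": 0, "ax": 0, "ay": 0, "az": 0}, {"grip": 0.3, "dx": 0, "dy": 0, "dz": 0, "ax": 0, "ay": 0, "az": -0.1}, {"grip": 0.3, "dx": 0, "dy": 0, "dz": 0, "ax": 0, "ay": 0, "az": -0.17}]'

```text
time: 6.4
position: [0.5255, 0.1813, 0.1899]
eef_rot: [3.093, 0.546, -0.003]
wrist_force: [0.3, -1.8, -1.4]
width: 0.743
grip_force: 30.0
```

Emit:
apply_moves --series '[{"grip": 0.3, "dx": 0, "dy": 0, "dz": 0, "ax": 0, "ay": 0, "az": -0.17}, {"grip": 0.3, "dx": 0, "dy": 0, "dz": 0, "ax": 0, "ay": 0, "az": -0.17}, {"grip": 0.3, "dx": 0, "dy": 0, "dz": 0, "ax": 0, "ay": 0, "az": -0.17}, {"grip": 0.3, "dx": 0, "dy": 0, "dz": 0, "ax": 0, "ay": 0, "az": -0.17}, {"grip": 0.3, "dx": 0, "dy": 0, "dz": 0, "ax": 0, "ay": 0, "az": -0.17}]'

```text
time: 7.02
position: [0.5256, 0.1807, 0.1901]
eef_rot: [-2.593, -1.773, 0.003]
wrist_force: [0.0, -0.7, -1.4]
width: 0.739
grip_force: 30.0
```

Emit:
apply_moves --series '[{"grip": 0.3, "dx": 0, "dy": 0, "dz": 0, "ax": 0, "ay": 0, "az": -0.17}, {"grip": 0.3, "dx": 0, "dy": 0, "dz": 0, "ax": 0, "ay": 0, "az": -0.17}, {"grip": 0.3, "dx": 0, "dy": 0, "dz": 0, "ax": 0, "ay": 0, "az": -0.17}, {"grip": 0.3, "dx": 0, "dy": 0, "dz": 0, "ax": 0, "ay": 0, "az": -0.17}, {"grip": 0.3, "dx": 0, "dy": 0, "dz": 0, "ax": 0, "ay": 0, "az": -0.17}]'

```text
time: 7.65
position: [0.5256, 0.1806, 0.1901]
eef_rot: [-1.631, -2.684, 0.002]
wrist_force: [1.2, -0.6, -2.4]
width: 0.741
grip_force: 30.0
```

Emit:
apply_moves --series '[{"grip": 0.3, "dx": 0, "dy": 0, "dz": 0, "ax": 0, "ay": 0, "az": -0.17}, {"grip": 0.3, "dx": 0, "dy": 0, "dz": 0, "ax": 0, "ay": 0, "az": -0.17}, {"grip": 0.3, "dx": 0, "dy": 0, "dz": 0, "ax": 0, "ay": 0, "az": -0.17}, {"grip": 0.3, "dx": 0, "dy": 0, "dz": 0, "ax": 0, "ay": 0, "az": -0.17}, {"grip": 0.3, "dx": 0, "dy": 0, "dz": 0, "ax": 0, "ay": 0, "az": -0.13}]'

```text
time: 8.28
position: [0.5256, 0.1807, 0.1901]
eef_rot: [-0.443, -3.109, 0.001]
wrist_force: [-0.5, -0.1, -2.5]
width: 0.743
grip_force: 30.0
```

Emit:
apply_moves --series '[{"grip": 0.3, "dx": 0, "dy": 0, "dz": 0, "ax": 0, "ay": 0, "az": 0}, {"grip": 0.3, "dx": 0, "dy": 0, "dz": 0, "ax": 0, "ay": 0, "az": 0}]'

```text
time: 8.52
position: [0.5259, 0.1807, 0.1906]
eef_rot: [-0.456, -3.108, 0.0]
wrist_force: [1.0, -0.2, -2.4]
width: 0.745
grip_force: 30.0
```

```bash
python3 -c "
from h import *
rel([.5256,.1814,.135],163.5)"
```

```text
t 8.525 pos [0.5259 0.1807 0.1906] head 163.32 tilt [ 7.e-04 -4.e-04 -1.e+00] F [ 0.97 -0.16 -2.4 ] M [ 0.104 -0.07  -0.02 ] q [-0.23  0.26 -0.26  1.88  0.08  1.01  0.76] w 0.745
shift mm [ 0.4  0.6 55.6] az -0.0032
```

Emit:
apply_moves --series '[{"grip": 0.3, "dx": 0.4, "dy": 0.6, "dz": 30, "ax": 0, "ay": 0, "az": -0.003}, {"grip": 0.3, "dx": 0, "dy": 0, "dz": 30, "ax": 0, "ay": 0, "az": 0}, {"grip": 0.3, "dx": 0, "dy": 0, "dz": 15, "ax": 0, "ay": 0, "az": 0}, {"grip": 0.3, "dx": 0, "dy": 0, "dz": 0, "ax": 0, "ay": 0, "az": 0}, {"grip": 0.3, "dx": 0, "dy": 0, "dz": 0, "ax": 0, "ay": 0, "az": 0}]'

```text
time: 9.15
position: [0.5264, 0.1819, 0.117]
eef_rot: [0.447, 3.109, 0.001]
wrist_force: [0.5, 0.4, -1.3]
width: 0.741
grip_force: 30.0
```

```bash
python3 - <<'E'
from h import *
import cv2
rel([.5256,.1814,.092],163.5)
W=np.zeros((600,800,3),np.uint8)
for i,n in enumerate(("scene","side")):
    im=grab_frame(n)[:,:,::-1];cv2.imwrite(f"pics/h_{n}.png",im)
    p=proj(n,np.array([.5256,.1814,.08])).astype(int);print(n,p)
    hw=(66,52) if n=="scene" else (80,62)
    k=6 if 0 else 400/(2*hw[0]); 
    x0,y0=p[0]-hw[0],p[1]-hw[1];c=im[y0:y0+2*hw[1],x0:x0+2*hw[0]]
    c=cv2.resize(c,None,fx=k,fy=k,interpolation=cv2.INTER_CUBIC);W[:c.shape[0],400*i:400*i+400]=c;print(n,x0,y0,k,c.shape)
    # predicted corners
    for nm,X,h,z in(("orange",observe()["position"][:2],163.4,observe()["position"][2]+.0222),("grey",[.5256,.1814],-16.5,.06)):
        r=np.radians(h);A=np.array([[np.cos(r),-np.sin(r)],[np.sin(r),np.cos(r)]])
        for s in((-77,-35),(77,-35),(77,35),(-77,35)):
            q=proj(n,np.r_[A@np.array(s)/1000+X,z]);q=((q+.5-[x0,y0])*k).round(1);print(nm,s,q)
            cv2.drawMarker(W,(int(q[0])+400*i,int(q[1])),(255,0,255),cv2.MARKER_CROSS,9,1)
cv2.imwrite("pics/hc.png",W[:320])
E
```

```text
t 9.15 pos [0.5264 0.1819 0.117 ] head 163.65 tilt [-9.e-04  7.e-04 -1.e+00] F [ 0.52  0.38 -1.34] M [ 0.073 -0.01   0.015] q [-0.24  0.35 -0.25  1.94  0.11  0.86  0.73] w 0.741
shift mm [ 0.6 -0.7 25. ] az 0.0026
scene [242 213]
scene 176 161 3.0303030303030303 (315, 400, 3)
orange (-77, -35) [299.6  31. ]
orange (77, -35) [57.7 70.1]
orange (77, 35) [ 82.6 112.9]
orange (-77, 35) [336.7  69.5]
grey (-77, -35) [ 96.9 236.3]
grey (77, -35) [341.6 188.2]
grey (77, 35) [305.3 145. ]
grey (-77, 35) [ 71.9 188.4]
side [332 318]
side 252 256 2.5 (310, 400, 3)
orange (-77, -35) [36. 55.]
orange (77, -35) [303.  168.6]
orange (77, 35) [371.2  86.6]
orange (-77, 35) [115.3 -11.8]
grey (-77, -35) [360.7 203.2]
grey (77, -35) [120.1 100.3]
grey (77, 35) [ 46.1 170.6]
grey (-77, 35) [296.6 288.3]
```

View pics/hc.png

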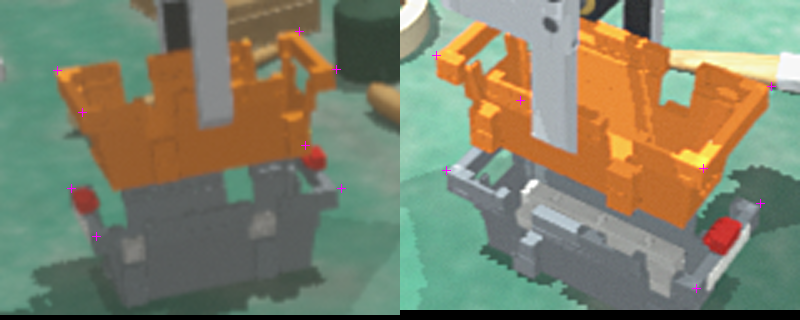

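The orange corners sit on the predicted marks in both views. The grey marks match as well, and the ribs hang over the pockets, so I'm lowering it.

Emit:
apply_moves --series '[{"grip": 0.3, "dx": 0.4, "dy": -0.5, "dz": 10, "ax": 0, "ay": 0, "az": 0}, {"grip": 0.3, "dx": 0, "dy": 0, "dz": 8, "ax": 0, "ay": 0, "az": 0}, {"grip": 0.3, "dx": 0, "dy": 0, "dz": 0, "ax": 0, "ay": 0, "az": 0}, {"grip": 0.3, "dx": 0, "dy": 0, "dz": 0, "ax": 0, "ay": 0, "az": 0}]'

```text
time: 9.75
position: [0.5253, 0.1813, 0.098]
eef_rot: [-0.446, -3.11, 0.0]
wrist_force: [-0.1, 0.7, -1.5]
width: 0.745
grip_force: 30.0
```

```bash
python3 -c "
from h import *
rel([.5256,.1814,.0838],163.5)"
```

```text
t 9.75 pos [0.5253 0.1813 0.098 ] head 163.68 tilt [ 2.e-04 -1.e-04 -1.e+00] F [-0.12  0.74 -1.46] M [ 0.061 -0.133  0.012] q [-0.24  0.37 -0.25  1.96  0.12  0.83  0.73] w 0.745
shift mm [-0.3  0.2 14.2] az 0.0032
```

Emit:
apply_moves --series '[{"grip": 0.3, "dx": 0, "dy": 0, "dz": 2, "ax": 0, "ay": 0, "az": 0.003}, {"grip": 0.3, "dx": 0, "dy": 0, "dz": 1.5, "ax": 0, "ay": 0, "az": 0}, {"grip": 0.3, "dx": 0, "dy": 0, "dz": 1.5, "ax": 0, "ay": 0, "az": 0}, {"grip": 0.3, "dx": 0, "dy": 0, "dz": 0, "ax": 0, "ay": 0, "az": 0}]'

```text
time: 10.25
position: [0.5252, 0.1812, 0.093]
eef_rot: [-0.45, -3.109, 0.0]
wrist_force: [-0.2, 0.6, -1.1]
width: 0.74
grip_force: 30.0
```

Emit:
apply_moves --series '[{"grip": 0.3, "dx": 0, "dy": 0, "dz": 1, "ax": 0, "ay": 0, "az": 0}, {"grip": 0.3, "dx": 0, "dy": 0, "dz": 1, "ax": 0, "ay": 0, "az": 0}, {"grip": 0.3, "dx": 0, "dy": 0, "dz": 0, "ax": 0, "ay": 0, "az": 0}]'

```text
time: 10.62
position: [0.5253, 0.1813, 0.0911]
eef_rot: [0.45, 3.109, 0.0]
wrist_force: [-0.6, -0.8, 1.2]
width: 0.745
grip_force: 30.0
```

Emit:
apply_moves --series '[{"grip": 0.3, "dx": 0, "dy": 0, "dz": 0.7, "ax": 0, "ay": 0, "az": 0}, {"grip": 0.3, "dx": 0, "dy": 0, "dz": 0.7, "ax": 0, "ay": 0, "az": 0}, {"grip": 0.3, "dx": 0, "dy": 0, "dz": 0, "ax": 0, "ay": 0, "az": 0}]'

```text
time: 11.0
position: [0.5254, 0.1813, 0.0898]
eef_rot: [0.451, 3.109, 0.0]
wrist_force: [-0.6, -0.3, 5.2]
width: 0.745
grip_force: 30.0
```

Emit:
apply_moves --series '[{"grip": 0.3, "dx": 0, "dy": 0, "dz": 0.7, "ax": 0, "ay": 0, "az": 0}, {"grip": 0.3, "dx": 0, "dy": 0, "dz": 0.7, "ax": 0, "ay": 0, "az": 0}, {"grip": 0.3, "dx": 0, "dy": 0, "dz": 0, "ax": 0, "ay": 0, "az": 0}]'

```text
time: 11.38
position: [0.5249, 0.1815, 0.0882]
eef_rot: [-0.45, -3.109, -0.0]
wrist_force: [-4.2, 0.8, 5.0]
width: 0.741
grip_force: 30.0
```

Emit:
apply_moves --series '[{"grip": 0.3, "dx": 0, "dy": 0, "dz": 0.7, "ax": 0, "ay": 0, "az": 0}, {"grip": 0.3, "dx": 0, "dy": 0, "dz": 0.7, "ax": 0, "ay": 0, "az": 0}, {"grip": 0.3, "dx": 0, "dy": 0, "dz": 0, "ax": 0, "ay": 0, "az": 0}]'

```text
time: 11.75
position: [0.5246, 0.1817, 0.0869]
eef_rot: [-0.45, -3.108, -0.0]
wrist_force: [-6.6, 1.5, 7.8]
width: 0.742
grip_force: 30.0
```

```bash
python3 -c "
from h import *
rel([.5256,.1814,.0838],163.5)"
```

```text
t 11.75 pos [0.5246 0.1817 0.0869] head 163.53 tilt [ 0.0011 -0.     -1.    ] F [-6.56  1.45  7.82] M [ 0.467  1.213 -0.073] q [-0.24  0.38 -0.25  1.97  0.13  0.8   0.72] w 0.742
shift mm [-1.1 -0.   3.1] az 0.0006
```

Emit:
apply_moves --series '[{"grip": 0.3, "dx": 0, "dy": 0, "dz": 0.7, "ax": 0, "ay": 0, "az": 0}, {"grip": 0.3, "dx": 0, "dy": 0, "dz": 0.7, "ax": 0, "ay": 0, "az": 0}, {"grip": 0.3, "dx": 0, "dy": 0, "dz": 0, "ax": 0, "ay": 0, "az": 0}]'

```text
time: 12.12
position: [0.5244, 0.182, 0.0858]
eef_rot: [-0.449, -3.108, -0.0]
wrist_force: [-9.8, 2.2, 14.7]
width: 0.741
grip_force: 30.0
```

Emit:
apply_moves --series '[{"grip": 0.3, "dx": 0, "dy": 0, "dz": 0.7, "ax": 0, "ay": 0, "az": 0}, {"grip": 0.3, "dx": 0, "dy": 0, "dz": 0.7, "ax": 0, "ay": 0, "az": 0}, {"grip": 0.3, "dx": 0, "dy": 0, "dz": 0, "ax": 0, "ay": 0, "az": 0}]'

```text
time: 12.5
position: [0.5254, 0.1817, 0.0846]
eef_rot: [0.45, 3.109, 0.001]
wrist_force: [-3.7, 0.0, 13.5]
width: 0.745
grip_force: 30.0
```

```bash
python3 -c "
from h import *
rel([.5256,.1814,.0838],163.5)"
```

```text
t 12.5 pos [0.5254 0.1817 0.0846] head 163.51 tilt [-3.e-04  8.e-04 -1.e+00] F [-3.73  0.   13.47] M [ 0.453  1.042 -0.037] q [-0.25  0.39 -0.25  1.97  0.13  0.8   0.72] w 0.745
shift mm [-0.2 -0.3  0.8] az 0.0002
```

Emit:
apply_moves --series '[{"grip": 0.3, "dx": 0, "dy": 0, "dz": 0.6, "ax": 0, "ay": 0, "az": 0}, {"grip": 0.3, "dx": 0, "dy": 0, "dz": 0, "ax": 0, "ay": 0, "az": 0}]'

```text
time: 12.75
position: [0.5259, 0.1815, 0.0842]
eef_rot: [0.451, 3.108, 0.001]
wrist_force: [-1.6, -0.8, 12.8]
width: 0.743
grip_force: 30.0
```

```bash
python3 - <<'E'
from h import *
import cv2
rel([.5256,.1814,.0838],163.5)
for i,n in enumerate(("scene","side")):
    im=grab_frame(n)[:,:,::-1];cv2.imwrite(f"pics/p_{n}.png",im)
    hs=cv2.cvtColor(im,cv2.COLOR_BGR2HSV);m=cv2.inRange(hs,(0,190,80),(4,255,255))|cv2.inRange(hs,(174,190,80),(180,255,255))
    h0=cv2.cvtColor(cv2.imread(f"pics/h_{n}.png"),cv2.COLOR_BGR2HSV);m0=cv2.inRange(h0,(0,190,80),(4,255,255))|cv2.inRange(h0,(174,190,80),(180,255,255))
    p=proj(n,np.array([.5256,.1814,.06])).astype(int)
    for mm in(m0,m):
        _,_,st,ce=cv2.connectedComponentsWithStats(mm)
        print(n,[(s[4],c.round(1).tolist()) for s,c in zip(st[1:],ce[1:]) if s[4]>8 and abs(c[0]-p[0])<90 and abs(c[1]-p[1])<70])
E
```

```text
t 12.75 pos [0.5259 0.1815 0.0842] head 163.5 tilt [-1.e-03  9.e-04 -1.e+00] F [-1.6  -0.79 12.84] M [0.17  0.491 0.024] q [-0.25  0.39 -0.25  1.97  0.13  0.8   0.72] w 0.743
shift mm [ 0.3 -0.2  0.4] az -0.0001
scene []
scene []
side [(np.int32(107), [380.7, 349.4])]
side [(np.int32(95), [381.1, 349.9])]
```

Emit:
apply_moves --series '[{"grip": 0.3, "dx": 0, "dy": 0, "dz": 0.6, "ax": 0, "ay": 0, "az": 0}, {"grip": 0.3, "dx": 0, "dy": 0, "dz": 0, "ax": 0, "ay": 0, "az": 0}]'

```text
time: 13.1
position: [0.5264, 0.1814, 0.0837]
eef_rot: [0.451, 3.107, 0.001]
wrist_force: [0.6, -1.8, 12.8]
width: 0.742
grip_force: 30.0
```

Emit:
apply_moves --series '[{"grip": 0.3, "dx": 0, "dy": 0, "dz": 0.6, "ax": 0, "ay": 0, "az": 0}, {"grip": 0.3, "dx": 0, "dy": 0, "dz": 0, "ax": 0, "ay": 0, "az": 0}]'

```text
time: 13.35
position: [0.5268, 0.1812, 0.0832]
eef_rot: [0.451, 3.106, 0.002]
wrist_force: [3.2, -2.1, 12.4]
width: 0.741
grip_force: 30.0
```

```bash
python3 -c "
from h import *
rel([.5256,.1814,.0838],163.5)"
```

```text
t 13.35 pos [0.5268 0.1812 0.0832] head 163.47 tilt [-0.0024  0.0014 -1.    ] F [ 3.19 -2.1  12.43] M [-0.313 -0.519  0.028] q [-0.25  0.39 -0.25  1.97  0.13  0.79  0.72] w 0.741
shift mm [ 1.2 -0.2 -0.6] az -0.0005
```

The force has levelled off near 12 N and the grip may be slipping. I'll let go and press each end's rim with closed fingers, which also measures the rim height (home is 0.106).

Emit:
apply_moves --series '[{"grip": 0.9, "dx": -0.5, "dy": 0, "dz": -1, "ax": 0, "ay": 0, "az": 0}, {"grip": 0.9, "dx": 0, "dy": 0, "dz": 0, "ax": 0, "ay": 0, "az": 0}, {"grip": 0.9, "dx": 0, "dy": 0, "dz": 0, "ax": 0, "ay": 0, "az": 0}, {"grip": 0.9, "dx": 0, "dy": 0, "dz": -25, "ax": 0, "ay": 0, "az": 0}, {"grip": 0.9, "dx": 0, "dy": 0, "dz": -35, "ax": 0, "ay": 0, "az": 0}]'

```text
time: 13.98
position: [0.525, 0.1808, 0.1431]
eef_rot: [-0.45, -3.107, 0.001]
wrist_force: [-0.1, 0.3, 0.4]
width: 0.949
grip_force: 0.0
```

Emit:
apply_moves --series '[{"grip": -1, "dx": 36, "dy": 0, "dz": 0, "ax": 0, "ay": 0, "az": 0}, {"grip": -1, "dx": 36, "dy": 0, "dz": 0, "ax": 0, "ay": 0, "az": 0}, {"grip": -1, "dx": 0, "dy": 0, "dz": 0, "ax": 0, "ay": 0, "az": 0}, {"grip": -1, "dx": 0, "dy": 0, "dz": 0, "ax": 0, "ay": 0, "az": 0}, {"grip": -1, "dx": 0, "dy": 0, "dz": 0, "ax": 0, "ay": 0, "az": 0}]' --force 10

```text
time: 14.6
position: [0.4574, 0.2012, 0.1432]
eef_rot: [-0.452, -3.109, -0.0]
wrist_force: [0.6, 0.1, 0.3]
width: 0.455
grip_force: 0.0
```

```bash
python3 - <<'E'
from h import *
import cv2
r=np.radians(163.5);rel([.5256+.073*np.cos(r),.1814+.073*np.sin(r),.106],163.5)
W=np.zeros((330,800,3),np.uint8)
for i,n in enumerate(("scene","side")):
    im=grab_frame(n)[:,:,::-1];cv2.imwrite(f"pics/r_{n}.png",im)
    p=proj(n,np.array([.5256,.1814,.06])).astype(int);hw=(60,48) if n=="scene" else (75,60);k=400/(2*hw[0])
    x0,y0=p[0]-hw[0],p[1]-hw[1];c=cv2.resize(im[y0:y0+2*hw[1],x0:x0+2*hw[0]],None,fx=k,fy=k,interpolation=cv2.INTER_CUBIC);W[:c.shape[0],400*i:400*i+400]=c
    for h,z in((163.5,.106),(-16.5,.06)):
        a=np.radians(h);A=np.array([[np.cos(a),-np.sin(a)],[np.sin(a),np.cos(a)]])
        for s in((-77,-35),(77,-35),(77,35),(-77,35)):
            q=proj(n,np.r_[A@np.array(s)/1000+[.5256,.1814],z]);q=(q+.5-[x0,y0])*k
            cv2.drawMarker(W,(int(q[0])+400*i,int(q[1])),(255,0,255),cv2.MARKER_CROSS,9,1)
cv2.imwrite("pics/rc.png",W)
E
```

```text
t 14.6 pos [0.4574 0.2012 0.1432] head 163.46 tilt [ 1.e-04 -0.e+00 -1.e+00] F [0.6  0.13 0.25] M [ 0.071 -0.103  0.044] q [-0.28  0.23 -0.29  2.04  0.08  0.88  0.66] w 0.455
shift mm [ 1.9  0.4 37.2] az -0.0007
```

View pics/rc.png

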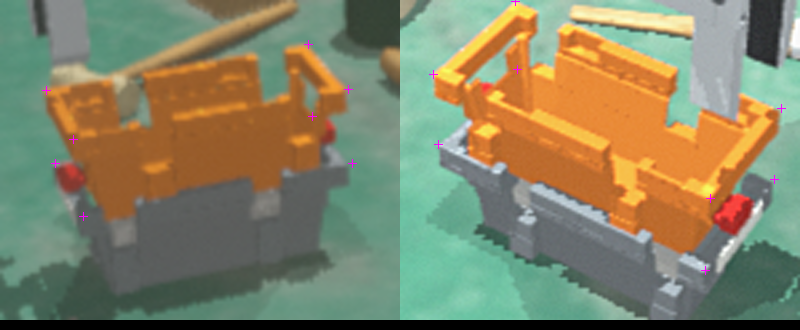

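The composite shows the orange tote upright and stacked, with its rim close to the home marks at both ends. A millimetre at an end can't be told from this, so I'm pressing each end to be sure.

Emit:
apply_moves --series '[{"grip": -1, "dx": 1.5, "dy": 0.3, "dz": 0, "ax": 0, "ay": 0, "az": 0}, {"grip": -1, "dx": 0, "dy": 0, "dz": 0, "ax": 0, "ay": 0, "az": 0}, {"grip": -1, "dx": 0, "dy": 0, "dz": 15, "ax": 0, "ay": 0, "az": 0}, {"grip": -1, "dx": 0, "dy": 0, "dz": 15, "ax": 0, "ay": 0, "az": 0}, {"grip": -1, "dx": 0, "dy": 0, "dz": 0, "ax": 0, "ay": 0, "az": 0}]'

```text
time: 15.32
position: [0.4544, 0.2018, 0.1116]
eef_rot: [-0.45, -3.107, 0.002]
wrist_force: [0.1, -0.6, 0.6]
width: 0.009
grip_force: 0.0
```

Emit:
apply_moves --series '[{"grip": -1, "dx": 0, "dy": 0, "dz": 2, "ax": 0, "ay": 0, "az": 0}, {"grip": -1, "dx": 0, "dy": 0, "dz": 2, "ax": 0, "ay": 0, "az": 0}, {"grip": -1, "dx": 0, "dy": 0, "dz": 1, "ax": 0, "ay": 0, "az": 0}, {"grip": -1, "dx": 0, "dy": 0, "dz": 0, "ax": 0, "ay": 0, "az": 0}]'

```text
time: 15.82
position: [0.4554, 0.2023, 0.1084]
eef_rot: [0.451, 3.109, 0.0]
wrist_force: [-0.5, 0.4, -0.2]
width: 0.005
grip_force: 0.0
```

Emit:
apply_moves --series '[{"grip": -1, "dx": 0, "dy": 0, "dz": 1, "ax": 0, "ay": 0, "az": 0}, {"grip": -1, "dx": 0, "dy": 0, "dz": 0, "ax": 0, "ay": 0, "az": 0}]'

```text
time: 16.08
position: [0.4553, 0.2022, 0.1073]
eef_rot: [-0.451, -3.109, 0.0]
wrist_force: [-0.1, -1.4, -0.3]
width: 0.005
grip_force: 0.0
```

Emit:
apply_moves --series '[{"grip": -1, "dx": 0, "dy": 0, "dz": 1, "ax": 0, "ay": 0, "az": 0}, {"grip": -1, "dx": 0, "dy": 0, "dz": 0, "ax": 0, "ay": 0, "az": 0}]'

```text
time: 16.32
position: [0.4554, 0.2023, 0.1064]
eef_rot: [0.451, 3.109, 0.0]
wrist_force: [-0.0, 0.4, 2.4]
width: 0.006
grip_force: 1.1
```

Emit:
apply_moves --series '[{"grip": -1, "dx": 0, "dy": 0, "dz": 0.7, "ax": 0, "ay": 0, "az": 0}, {"grip": -1, "dx": 0, "dy": 0, "dz": 0, "ax": 0, "ay": 0, "az": 0}]'

```text
time: 16.58
position: [0.4554, 0.2025, 0.106]
eef_rot: [0.45, 3.109, 0.0]
wrist_force: [-4.1, -0.7, 10.5]
width: 0.005
grip_force: 5.1
```

Emit:
apply_moves --series '[{"grip": -1, "dx": 0, "dy": 0, "dz": 0.5, "ax": 0, "ay": 0, "az": 0}, {"grip": -1, "dx": 0, "dy": 0, "dz": 0, "ax": 0, "ay": 0, "az": 0}]'

```text
time: 16.82
position: [0.4554, 0.2026, 0.1058]
eef_rot: [0.45, 3.109, 0.001]
wrist_force: [-5.2, -0.5, 14.6]
width: 0.005
grip_force: 7.8
```

This end is stiff at 0.106, so it is home. Now the other end.

Emit:
apply_moves --series '[{"grip": -1, "dx": 0, "dy": 0, "dz": -25, "ax": 0, "ay": 0, "az": 0}, {"grip": -1, "dx": -48, "dy": 0, "dz": -5, "ax": 0, "ay": 0, "az": 0}, {"grip": -1, "dx": -50, "dy": 0, "dz": 0, "ax": 0, "ay": 0, "az": 0}, {"grip": -1, "dx": -48, "dy": 0, "dz": 0, "ax": 0, "ay": 0, "az": 0}, {"grip": -1, "dx": 0, "dy": 0, "dz": 0, "ax": 0, "ay": 0, "az": 0}]'

```text
time: 17.45
position: [0.5979, 0.1589, 0.1344]
eef_rot: [0.456, 3.108, -0.001]
wrist_force: [0.5, -0.5, -1.3]
width: 0.007
grip_force: 0.0
```

```bash
python3 -c "
from h import *
r=np.radians(163.5);rel([.5256-.073*np.cos(r),.1814-.073*np.sin(r),.106],163.5)"
```

```text
t 17.45 pos [0.5979 0.1589 0.1344] head 163.31 tilt [-3.e-04 -3.e-04 -1.e+00] F [ 0.47 -0.54 -1.31] M [ 0.124  0.014 -0.014] q [-0.19  0.42 -0.23  1.79  0.11  0.95  0.82] w 0.007
shift mm [ 2.7  1.1 28.4] az -0.0033
```

Emit:
apply_moves --series '[{"grip": -1, "dx": 1.5, "dy": 0.7, "dz": 12, "ax": 0, "ay": 0, "az": 0}, {"grip": -1, "dx": 0, "dy": 0, "dz": 8, "ax": 0, "ay": 0, "az": 0}, {"grip": -1, "dx": 0, "dy": 0, "dz": 3, "ax": 0, "ay": 0, "az": 0}, {"grip": -1, "dx": 0, "dy": 0, "dz": 0, "ax": 0, "ay": 0, "az": 0}]'

```text
time: 17.95
position: [0.5937, 0.1621, 0.1119]
eef_rot: [-0.45, -3.109, 0.0]
wrist_force: [-0.5, 1.0, 0.9]
width: 0.008
grip_force: 0.0
```

Emit:
apply_moves --series '[{"grip": -1, "dx": 0, "dy": 0, "dz": 1, "ax": 0, "ay": 0, "az": 0}, {"grip": -1, "dx": 0, "dy": 0, "dz": 1, "ax": 0, "ay": 0, "az": 0}, {"grip": -1, "dx": 0, "dy": 0, "dz": 0, "ax": 0, "ay": 0, "az": 0}]'

```text
time: 18.32
position: [0.5941, 0.1619, 0.1101]
eef_rot: [0.451, 3.109, 0.0]
wrist_force: [-0.1, 0.9, -0.7]
width: 0.005
grip_force: 0.0
```

Emit:
apply_moves --series '[{"grip": -1, "dx": 0, "dy": 0, "dz": 1, "ax": 0, "ay": 0, "az": 0}, {"grip": -1, "dx": 0, "dy": 0, "dz": 0, "ax": 0, "ay": 0, "az": 0}]'

```text
time: 18.58
position: [0.5941, 0.1618, 0.109]
eef_rot: [-0.451, -3.109, 0.0]
wrist_force: [-0.4, 0.5, -0.3]
width: 0.006
grip_force: 0.0
```

Emit:
apply_moves --series '[{"grip": -1, "dx": -1, "dy": 0, "dz": 1, "ax": 0, "ay": 0, "az": 0}, {"grip": -1, "dx": 0, "dy": 0, "dz": 0.6, "ax": 0, "ay": 0, "az": 0}, {"grip": -1, "dx": 0, "dy": 0, "dz": 0, "ax": 0, "ay": 0, "az": 0}]'

```text
time: 18.95
position: [0.595, 0.1616, 0.1074]
eef_rot: [-0.451, -3.109, 0.0]
wrist_force: [0.2, 0.0, 1.0]
width: 0.002
grip_force: 0.0
```

Emit:
apply_moves --series '[{"grip": -1, "dx": 0, "dy": 0, "dz": 0.6, "ax": 0, "ay": 0, "az": 0}, {"grip": -1, "dx": 0, "dy": 0, "dz": 0, "ax": 0, "ay": 0, "az": 0}]'

```text
time: 19.2
position: [0.5951, 0.1616, 0.1069]
eef_rot: [-0.451, -3.109, 0.0]
wrist_force: [0.3, -0.6, -0.1]
width: 0.007
grip_force: 0.0
```

Emit:
apply_moves --series '[{"grip": -1, "dx": 0, "dy": 0, "dz": 0.6, "ax": 0, "ay": 0, "az": 0}, {"grip": -1, "dx": 0, "dy": 0, "dz": 0, "ax": 0, "ay": 0, "az": 0}]'

```text
time: 19.45
position: [0.5952, 0.1617, 0.1064]
eef_rot: [0.451, 3.109, 0.0]
wrist_force: [-0.3, -0.2, 2.4]
width: 0.003
grip_force: 1.1
```

Emit:
apply_moves --series '[{"grip": -1, "dx": 0, "dy": 0, "dz": 0.5, "ax": 0, "ay": 0, "az": 0}, {"grip": -1, "dx": 0, "dy": 0, "dz": 0, "ax": 0, "ay": 0, "az": 0}]'

```text
time: 19.7
position: [0.5955, 0.1616, 0.1062]
eef_rot: [0.451, 3.108, 0.0]
wrist_force: [-0.4, -1.2, 5.0]
width: 0.009
grip_force: 2.7
```

Emit:
apply_moves --series '[{"grip": -1, "dx": 0, "dy": 0, "dz": 0.6, "ax": 0, "ay": 0, "az": 0}, {"grip": -1, "dx": 0, "dy": 0, "dz": 0.3, "ax": 0, "ay": 0, "az": 0}, {"grip": -1, "dx": 0, "dy": 0, "dz": 0, "ax": 0, "ay": 0, "az": 0}]'

```text
time: 20.08
position: [0.596, 0.1617, 0.1059]
eef_rot: [0.451, 3.107, 0.001]
wrist_force: [0.1, -2.1, 11.3]
width: 0.01
grip_force: 5.5
```

Emit:
apply_moves --series '[{"grip": -1, "dx": 0, "dy": 0, "dz": -10, "ax": 0, "ay": 0, "az": 0}, {"grip": -1, "dx": 0, "dy": 0, "dz": -50, "ax": 0, "ay": 0, "az": 0}, {"grip": -1, "dx": 0, "dy": 0, "dz": -50, "ax": 0, "ay": 0, "az": 0}, {"grip": -1, "dx": 0, "dy": 0, "dz": -40, "ax": 0, "ay": 0, "az": 0}, {"grip": -1, "dx": 0, "dy": 0, "dz": 0, "ax": 0, "ay": 0, "az": 0}]'

```text
time: 20.7
position: [0.5963, 0.1622, 0.2586]
eef_rot: [0.45, 3.104, 0.004]
wrist_force: [0.5, 1.0, -0.6]
width: 0.005
grip_force: 0.0
```

```bash
python3 -c "
from workcell import *
print(job_done())"
```

```text
the job is handed in; nothing more can be done
None
```

The orange tote stands half-turned on the grey tote and is handed in: both end rims touched firm at 0.106 m, the home height, so I take both clips as snapped, though I took no picture after the final presses.

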